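# Load a sensor tray onto the middle rails of a conditioning rack

## Task

Pick up the tray of sensor heads by its upright grip tab and slide it, heads up, onto the middle pair of rails of the open rack, the pair just above the tray that is already in. Slide it in until it meets the rubber stop at the back, press it home there with a light but definite push, never hard, and leave it lying flat on the rails up against the stop. Do not ram or force the rack, and leave the other tray and the things on the bench where they are.

Things in the scene. Friction and masses are not known exactly. Their poses are not given: they have to be found in the camera images.
- tray_grip (a point): Centre of the tray's grip tab: an upright block on the middle of the tray's trailing edge, 12 mm thick along x, 50 wide along y, 4 to 44 mm above the sheet's underside. Pinch it from above, fingers closing along x, with 60 N or more (the tray's mass centre is about 75 to 90 mm ahead). This point is 24 mm above the underside, 79 mm behind the sheet's centre. x points to the leading edge, z up.
- tray_lead (a point): Middle of the leading edge of the tray, an aluminium sheet 170 mm long (x), 150 wide (y), 4 thick, about 0.3 kg, flat on the bench at the start. Six fixed sensor heads, tops 31 mm above the underside, stand on its leading half, the nearest 65 mm ahead of the tab. Point 2 mm above the underside, 164 mm ahead of tray_grip, 22 mm below it; same axes. This edge enters the rack first.
- middle_rails (a point): Mouth of the middle pair of rails, midway between them, at the height of the ledges' upper faces, on which the sheet slides. x points level into the rack, z up. Ledges: 150 mm long, 14 wide, 4 thick. Guide strips, 12 mm high, leave 156 mm for the 150 mm tray and flare outward for 22 mm in front of the mouth; the ledges begin there with a ramp 16 mm long rising about 6 mm.
- rack: Fixed open steel frame with three pairs of aluminium ledges, 50 mm apart in height; origin 95 mm below the middle ledges and 75 mm inward of their mouth; same axes as middle_rails. Its height differs each time. Posts stand 81 to 93 mm either side of the middle and end 70 mm above the middle ledges. Top ledges' underside: 46 mm above the middle ledges. Cross bars only at the very back.
- stop_bar (a point): Middle of the fixed cross bar behind the middle rails. It carries the stop on a screw: a pad (black rubber, 56 mm wide, 20 high), its face 15 to 40 mm in front of this point, that is 120 to 145 mm inward of middle_rails: set differently each time, not measured; feel for it. It yields about 3 N per mm for 8 mm, then is solid. Push it with 5 to 10 N, besides the drag of sliding (up to 8 N); 20 N is too hard.
- low_tray: The tray already loaded on the bottom pair (140 mm long, 150 wide, 26 high; origin at the centre of its underside). Its top is 24 mm below the middle ledges. Leave it alone.
- solvent_bottle: White bottle, 52 mm across, 140 mm high, standing on the bench; origin at the centre of its foot. Leave it alone.
- screwdriver: Screwdriver lying on the bench, along its x. Leave it alone.
- detector: Grey hand-sized instrument, 70 x 100 x 35 mm with a steel nozzle, lying on the bench; origin at the centre of its underside. Leave it alone.
Not all that is in view belongs to the job. What is shaped like the part that bears tray_grip but pink is not meant.

How it is judged:
On the way, in this order (a step that is already met when the one before it is completed fails the run):
1. the tray is lifted clear of the bench, heads up (height (world z) of tray_lead above 0.03 m and height (world z) of tray_grip above 0.05 m and angle between tray_lead's own z axis and vertical below 0.4 rad and contact force between tray and table below 0.1 N), for 0.1 s.
2. the tray's leading part lies between the middle rails, touching them (x of tray_lead in the frame of middle_rails above 0.03 m and y of tray_lead in the frame of middle_rails between -0.008 and 0.008 m and z of tray_lead in the frame of middle_rails between -0.006 and 0.014 m and contact force between tray and rack above 0.3 N), for 0.1 s.
3. the tray, on the middle rails, is pressed against the rubber stop with 3 N or more (contact force between tray and stop_face above 3 N and z of tray_lead in the frame of middle_rails between -0.006 and 0.01 m), for 0.15 s.
At the end, for the whole second after the job is handed in: The tray lies at rest and released, heads up, flat on the middle pair of rails (both ends within 4 to 6 mm of their seated height, tilt under 0.04 rad), between the guides (within 6 mm of the middle, in line within 0.07 rad), with its leading edge within 5 mm of the rubber stop's face (z of tray_lead in the frame of middle_rails between -0.002 and 0.006 m and z of tray_grip in the frame of middle_rails between 0.018 and 0.03 m and y of tray_lead in the frame of middle_rails between -0.006 and 0.006 m and angle between the x axis of tray_lead and the x axis of middle_rails, either way round below 0.07 rad and angle between tray_lead's own z axis and vertical below 0.04 rad and x of stop_face in the frame of tray_lead below 0.01 m and linear speed of tray below 0.01 m/s); the robot touches nothing.
It fails at once if the tray is pushed against the stop with more than 20 N (contact force between tray and stop_face above 20 N).
It fails at once if the tray is forced against the rack with more than 25 N (contact force between tray and rack above 25 N).
It fails at once if the robot hits the rack with more than 15 N (contact force between any of the fingers, the arm and rack above 15 N).
It fails at once if the tray already loaded is moved more than 15 mm (distance of low_tray from where it was at the start of the episode above 0.015 m).
It fails at once if the bottle, screwdriver or detector is moved more than 20 mm (distance of any of solvent_bottle, screwdriver, detector from where it was at the start of the episode above 0.02 m).
It also fails if it takes over 64 s, if anything falls off the work surface, if the arm or the gripper's body presses on something with over 40 N, if the wrist force passes 120 N, or if a joint passes its speed limit or range.

## Robot

A 7-joint arm with a two-finger parallel gripper is mounted at the origin on the work surface. World frame = base frame: x ahead of the robot, y to its left, z up, the work surface at z = 0. Lengths are in m, angles in rad, forces in N, time in s.
With the tool pointing down it reaches from about 0.4 to 0.85 m from the base axis. Payload 10.4 kg.
Tool frame: the origin (TCP) lies between the finger pads; the fingertips stand 11 mm ahead of it and the grasp point (between the pads) lies 8 mm behind it; z points along the fingers, y is the direction in which the jaws open and shut (so a half turn about z gives the same grasp; the last joint's range is limited). The gripper opens to 87 mm and grips with 3 to 60 N. Pads are 19 mm wide; open, the fingers measure 117 mm over their backs; the gripper's body (75 mm by 190 mm) begins 51 mm behind the grasp point.
Start: joints at [1.155, 0.332, -0.065, 1.46, 0.022, 1.35, -0.088], TCP at [0.239, -0.577, 0.234] pointing down, gripper open.
Joint ranges: [-2.6, 2.6], [-0.5, 2.12], [-1.47, 1.34], [0.16, 2.42], [-1.27, 4.41], [0.06, 2.06], [-2.6, 2.6]. Speed limits (rad/s): [2.22, 2.22, 2.79, 2.79, 3.14, 3.14, 3.14].

## Interface

Orientations are given as a unit quaternion [x, y, z, w].
In Python, from bench import r, eyes gives the robot as it stands.
- The arm moves only by the shell command python3 -m inch 'ROWS' [FORCE]. ROWS is a JSON object of lists of equal length, an entry for each row: "translation": the shift along the world's x, y, z scaled (see below), a list of three; "rot": the turn, a rotation vector about the world's x, y, z scaled (see below), a list of three; "jaw": the finger opening in mm, from 0 to 87. In form: {"translation": [[tx, ty, tz], ...], "rot": [[ax, ay, az], ...], "jaw": [jaw, ...]}. A call has 1 to 20 rows; each row is the pose to reach, as a shift and turn from the pose measured when the call began; what a row does not reach only later rows make up. The controller multiplies each number of a shift by 100 mm and each number of a turn by 60 degrees. A row lasts 1/10 s, in which the tool goes at most 50 mm and 8.59 degrees, less where a joint would pass 70% of its speed; a pose out of reach is approached as far as the arm can. A call with a number of a shift or a turn outside -1 to 1 is refused whole. A call with a gripper value outside its range is refused whole. The fingers move at their own pace and stop on an object; FORCE is the grip in N (left out, the last holds). Time passes only in rows, so rows that repeat a pose let the fingers close. It gives the time, the measured TCP pose, the force and the opening at its end, in the units of the state.
- r.read_state(): the state, without advancing time (a new reading comes with each control period).
- eyes.camera(name): name is "scene" or "top"; returns the picture (480x640x3 uint8, blue, green, red); there is no depth.
- eyes.calibration(name): a dict with "fx", "fy", "cx", "cy" (pixels), "distortion" ([k1, k2, p1, p2, k3] as OpenCV has them; the pictures are not rectified), "R" (3x3) and "t" (3): a world point X has camera coordinates R X + t. Camera axes: x right, y down, z forward; pixel columns grow to the right and rows downward; lengths in m; the calibration is good to about 2 mm. A picture is of the moment at which its call begins. calibration takes no time and is no camera call.
- r.close_job(): hands the job in, once; it reports no verdict.
The state is a dict: "time": time; "joint_positions": joint angles; "joint_vel": joint speeds; "joint_torque": joint torques, N m; "ee_pos": TCP position; "eef_rot": TCP orientation; "ft_force": force on the tool from outside, world axes, zero at the start; "torque": the same for the moment, N m; "width": finger opening in m.
Only numpy, scipy, OpenCV 4.12 (cv2) and the standard library are available. Lean on these libraries where they do the work, as an engineer would, in place of code of your own. Each camera call takes 0.05 s, during which the arm holds its last target. There are 200 camera calls.

## Working session

There is one attempt and no reset: what is moved stays moved. The work goes in short steps, Python scripts to look and compute and a shell command to move; the robot and the scene stay as the last step left them, time stands still between calls to the robot, and variables do not carry over. Pictures are saved under pics/ and viewed, about 8 in all and at most 12, crops included, and the job is handed in when it is done.

```bash
mkdir -p pics; ls; python3 - <<'E'
from bench import r,eyes
import cv2
for n in("scene","top"):
    im=eyes.camera(n);cv2.imwrite(f"pics/{n}0.png",im);c=eyes.calibration(n);print(n,c)
print(r.read_state())
E
```

```text
pics
scene {'fx': 490.8653132714136, 'fy': 490.8653132714136, 'cx': 323.3628918685995, 'cy': 231.78102584425105, 'distortion': array([-0.0089735,  0.       ,  0.       ,  0.       ,  0.       ]), 'R': array([[-0.33178698,  0.94333904, -0.0053712 ],
       [ 0.7582531 ,  0.26329342, -0.59643005],
       [-0.56122155, -0.20196046, -0.80264709]]), 't': array([ 0.11625734, -0.34101061,  1.45316628])}
top {'fx': 558.8268244350318, 'fy': 558.8268244350318, 'cx': 321.2194970438819, 'cy': 237.64067781533163, 'distortion': array([-0.16074156,  0.        ,  0.        ,  0.        ,  0.        ]), 'R': array([[ 0.00969112, -0.99993329,  0.00628476],
       [-0.98874548, -0.01052067, -0.14923701],
       [ 0.14929317, -0.00476775, -0.98878148]]), 't': array([0.05302027, 0.54144035, 1.44814202])}
{'time': 0.1, 'joint_positions': array([ 1.15543043,  0.33284237, -0.06471254,  1.46082822,  0.02158068,
        1.34988851, -0.08846269]), 'joint_vel': array([-2.04971101e-03, -2.67788363e-03,  5.95716225e-05, -1.68565976e-03,
       -6.10660466e-04, -2.08788793e-04,  1.31260826e-04]), 'joint_torque': array([ 6.91263795e-04, -6.24550366e+01,  2.38218892e-02, -3.90720284e+01,
       -6.15136279e-02,  3.64460098e-02,  5.46123999e-05]), 'ee_pos': array([ 0.23910501, -0.57711006,  0.23282637]), 'eef_rot': array([ 9.80772366e-01,  1.95154198e-01, -1.39885810e-04, -6.20445319e-04]), 'ft_force': array([-0.46275119,  0.82502035,  0.46925011]), 'torque': array([-0.01962573,  0.03339931, -0.0194496 ]), 'width': 0.08742480326780168}
```

View pics/scene0.png

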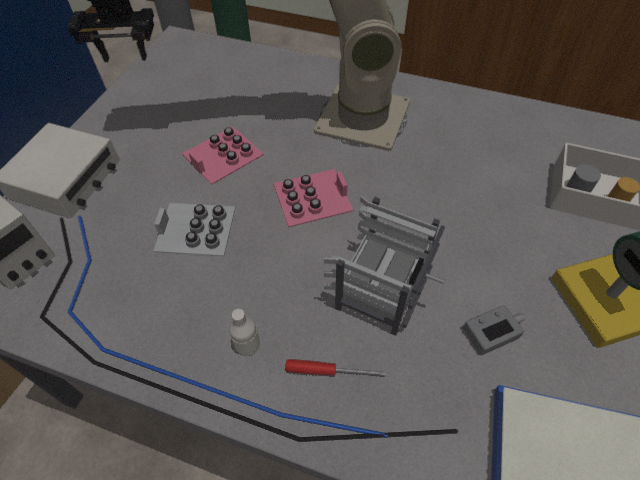

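View pics/top0.png

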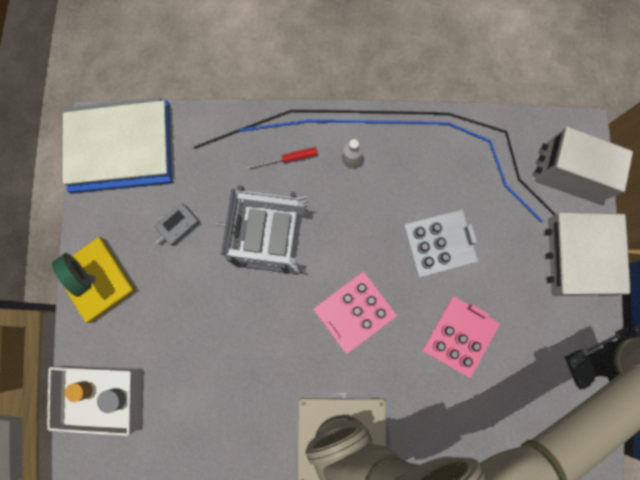

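```bash
python3 - <<'E'
import cv2,numpy as np
s=cv2.imread("pics/scene0.png");t=cv2.imread("pics/top0.png")
def c(im,x,y,w,h,W,H): return cv2.resize(im[y:y+h,x:x+w],(W,H),interpolation=cv2.INTER_CUBIC)
a=c(s,310,185,140,150,560,600); 
cv2.imwrite("pics/rack_s.png",a)
b=np.hstack([c(t,210,175,110,110,600,600),np.vstack([c(t,395,200,90,90,200,300),c(s,145,190,100,75,200,300)])])
b[300:]=b[300:]
cv2.imwrite("pics/rack_t.png",b)
E
```

```text
(no output)
```

View pics/rack_s.png

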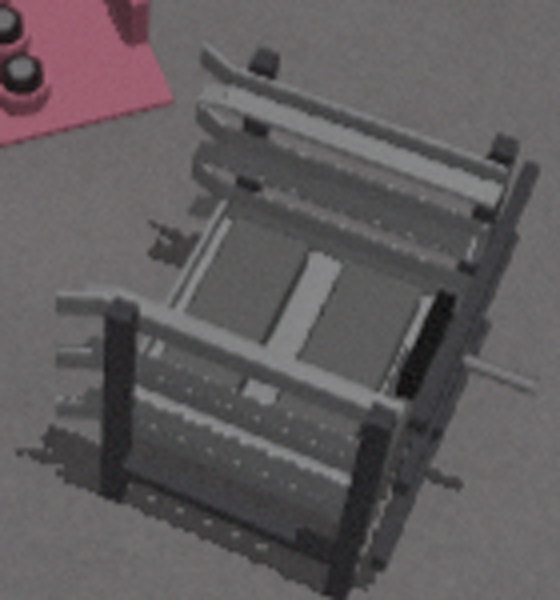

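View pics/rack_t.png

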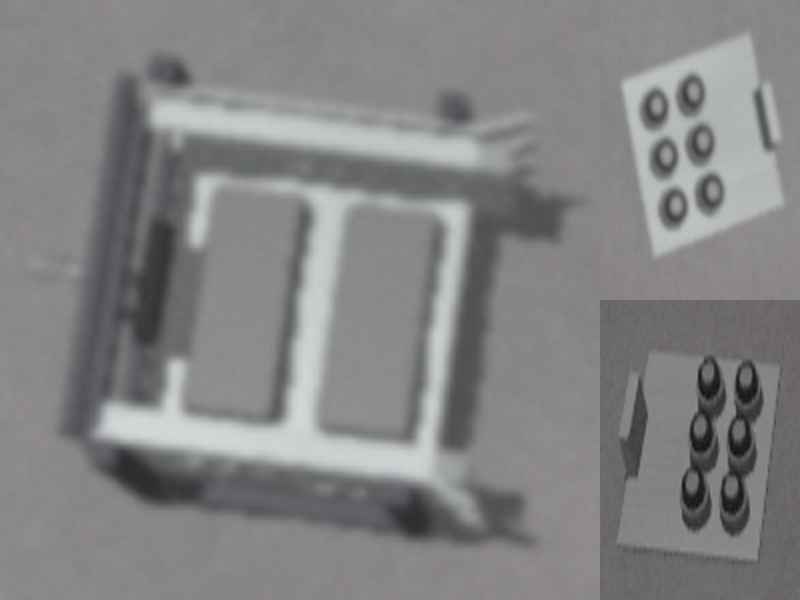

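```bash
cat > h.py <<'E'
import cv2,numpy as np
from bench import r,eyes
C={n:eyes.calibration(n) for n in("scene","top")}
def ray(n,p):
    c=C[n];K=np.array([[c["fx"],0,c["cx"]],[0,c["fy"],c["cy"]],[0,0,1]])
    q=cv2.undistortPoints(np.array([[p]],float),K,c["distortion"])[0,0]
    return -c["R"].T@c["t"], c["R"].T@np.array([q[0],q[1],1])
def onz(n,p,z):
    o,d=ray(n,p);return o+d*(z-o[2])/d[2]
def tri(ps,pt):
    o1,d1=ray("scene",ps);o2,d2=ray("top",pt)
    s=np.linalg.lstsq(np.c_[d1,-d2],o2-o1,rcond=None)[0]
    a=o1+d1*s[0];b=o2+d2*s[1];return (a+b)/2,np.linalg.norm(a-b)
def proj(n,X):
    c=C[n];K=np.array([[c["fx"],0,c["cx"]],[0,c["fy"],c["cy"]],[0,0,1]])
    return cv2.projectPoints(np.array(X,float).reshape(-1,3),cv2.Rodrigues(c["R"])[0],c["t"],K,c["distortion"])[0][:,0]
def tray(im,x,y,w,h):
    b=im[y:y+h,x:x+w].astype(int);m=((b.min(2)>np.median(b)+22)&(b.max(2)-b.min(2)<30)).astype(np.uint8)
    m=cv2.morphologyEx(m,cv2.MORPH_CLOSE,np.ones((9,9)))
    k=max(cv2.findContours(m,0,1)[0],key=cv2.contourArea)
    return k.reshape(-1,2)+[x,y]
E
python3 - <<'E'
from h import *
np.set_printoptions(precision=4,suppress=True)
A=tri((340,262),(293.4,193));B=tri((405,287.5),(240.3,187));print(A,B)
z=(A[0][2]+B[0][2])/2
P=[onz("scene",p,z) for p in((340,262),(405,287.5),(376.2,199.5),(436.2,221))]
for p in P:print(p)
print("AC",np.linalg.norm(P[0]-P[2]),"BD",np.linalg.norm(P[1]-P[3]),"AB",np.linalg.norm(P[0]-P[1]))
t=cv2.imread("pics/top0.png");s=cv2.imread("pics/scene0.png")
for n,im,box in(("top",t,(390,195,100,100)),("scene",s,(140,190,110,80))):
    k=tray(im,*box);print(n,cv2.contourArea(k.astype(np.int32)))
    w=np.array([onz(n,p+0.0,.004)[:2] for p in k],np.float32)
    R=cv2.minAreaRect(w);print(R);print(cv2.boxPoints(R))
    ap=cv2.approxPolyDP(cv2.convexHull(w),0.012,True).reshape(-1,2);print(ap)
E
```

```text
(array([0.6271, 0.1297, 0.1876]), np.float64(0.0036964339075357985)) (array([0.6411, 0.259 , 0.1884]), np.float64(0.002409514581753522))
[0.6269 0.1315 0.188 ]
[0.6406 0.2601 0.188 ]
[0.456  0.1541 0.188 ]
[0.471  0.2826 0.188 ]
AC 0.17238916684841876 BD 0.1710356151382275 AB 0.12933367211593685
top 3259.5
((0.5377497673034668, -0.27628380060195923), (0.15079769492149353, 0.18272501230239868), 14.81415843963623)
[[ 0.4415 -0.2072]
 [ 0.4882 -0.3839]
 [ 0.634  -0.3453]
 [ 0.5873 -0.1687]]
[[ 0.6256 -0.3329]
 [ 0.5868 -0.1719]
 [ 0.4437 -0.2087]
 [ 0.4887 -0.3713]
 [ 0.5695 -0.3624]]
scene 2520.0
((0.535645067691803, -0.2794799208641052), (0.14632683992385864, 0.1875983327627182), 15.175361633300781)
[[ 0.4405 -0.2081]
 [ 0.4896 -0.3892]
 [ 0.6308 -0.3509]
 [ 0.5817 -0.1698]]
[[ 0.5096 -0.3823]
 [ 0.6222 -0.332 ]
 [ 0.5811 -0.17  ]
 [ 0.443  -0.2102]
 [ 0.4876 -0.3691]]
```

```bash
python3 -c "
from h import *
print(onz('top',(469.7,234.5),.044),onz('scene',(145+32*.5,190+80*.25),.044))"
python3 -m inch '{"translation":[[0.4,0.3,0],[0.8,0.6,0],[1,0.8,0]],"rot":[[0,0,-0.05],[0,0,-0.1],[0,0,-0.13]],"jaw":[50,50,50]}' 60
python3 -m inch '{"translation":[[0.4,0.3,0],[0.8,0.6,0],[1,0.8,0]],"rot":[[0,0,0],[0,0,0],[0,0,0]],"jaw":[50,50,50]}'
python3 -m inch '{"translation":[[0.4,0.25,-0.2],[0.8,0.5,-0.5],[1,0.6,-0.8],[1,0.6,-0.8]],"rot":[[0,0,0],[0,0,0],[0,0,0],[0,0,0]],"jaw":[50,50,50,50]}'
python3 - <<'E'
from h import *
from scipy.spatial.transform import Rotation as R
s=r.read_state();print(s['time'],s['ee_pos'],R.from_quat(s['eef_rot']).as_matrix()[:,1:],s['ft_force'],s['width'])
t=eyes.camera("top");q=eyes.camera("scene")
f=lambda i,x,y:cv2.resize(i[y:y+120,x:x+130],(390,360),interpolation=cv2.INTER_CUBIC)
cv2.imwrite("pics/close1.png",np.hstack([f(t,390,180),f(q,110,150)]))
E
```

```text
[ 0.55315927 -0.34160389  0.044     ] [ 0.53667418 -0.35105014  0.044     ]
time: 0.4
ee_pos: [0.3428, -0.4939, 0.2323]
eef_rot: [0.992, 0.129, 0.001, -0.001]
ft_force: [0.6, -0.0, -0.1]
width: 0.0705
time: 0.7
ee_pos: [0.4458, -0.4107, 0.2319]
eef_rot: [0.991, 0.131, 0.001, -0.002]
ft_force: [0.9, -0.0, -0.4]
width: 0.0522
time: 1.1
ee_pos: [0.5475, -0.3443, 0.1457]
eef_rot: [0.991, 0.134, -0.001, -0.006]
ft_force: [-0.8, 0.3, -0.4]
width: 0.0501
1.1 [ 0.54746333 -0.34434779  0.14571819] [[ 0.266053   -0.00445533]
 [-0.96388216  0.01134757]
 [-0.01212397 -0.99992569]] [-0.8478187   0.31374569 -0.44266153] 0.05006657743104297
```

View pics/close1.png

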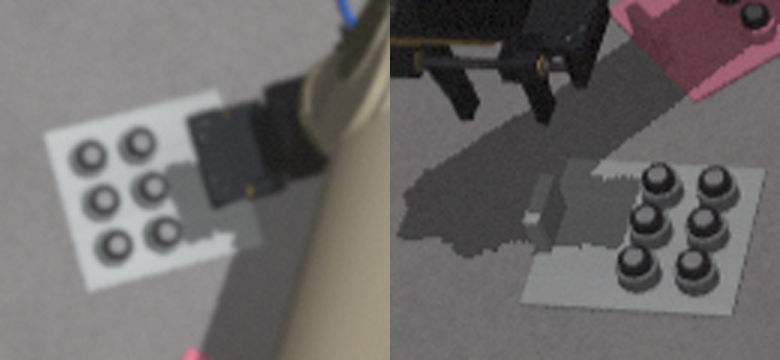

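```bash

python3 -m inch '{"translation":[[0.06,-0.02,-0.3],[0.06,-0.02,-0.6],[0.06,-0.02,-0.75],[0.06,-0.02,-0.75]],"rot":[[0,0.005,0],[0,0.01,0],[0,0.01,0],[0,0.01,0]],"jaw":[50,50,50,50]}'
python3 - <<'E'
from h import *
q=eyes.camera("scene")
cv2.imwrite("pics/close2.png",cv2.resize(q[160:280,110:250],(560,480),interpolation=cv2.INTER_CUBIC))
s=r.read_state();print(s['ee_pos'],s['eef_rot'],s['ft_force'])
E
```

```text
time: 1.6
ee_pos: [0.5499, -0.3526, 0.0743]
eef_rot: [0.991, 0.131, -0.007, -0.004]
ft_force: [-0.5, 0.3, -0.0]
width: 0.0502
[ 0.55092118 -0.35285407  0.07609524] [ 0.99140566  0.13066033 -0.00552667 -0.00348679] [ 0.00295947 -1.40175224  0.37271037]
```

View pics/close2.png

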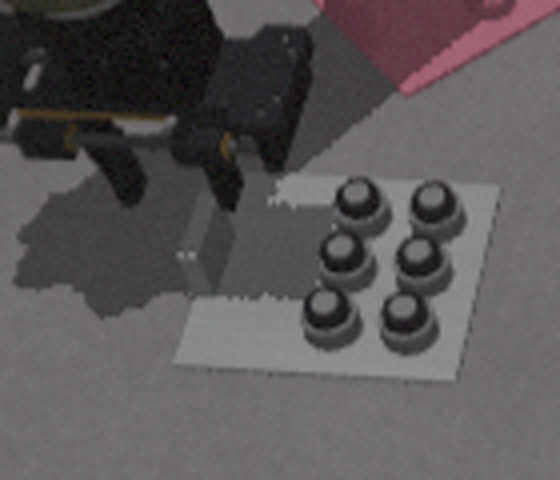

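```bash
python3 - <<'E'
from h import *
print(onz('scene',(159.5,215),.044))
p=[.551,-.353,.044];print((proj('scene',p)-[110,160])*4)
# expected tab top corners for tab centre c, heading 104.7deg
a=np.radians(104.7);u=np.array([np.cos(a),np.sin(a)]);v=np.array([-u[1],u[0]])
for c in([.553,-.346],[.551,-.353]):
    X=[list(np.array(c)+i*.006*u+j*.025*v)+[.044] for i in(-1,1) for j in(-1,1)]
    print((proj('scene',X)-[110,160]).round(1)*4)
E
```

```text
[ 0.55145743 -0.34643711  0.044     ]
[[188.85876154 216.64291551]]
[[175.6 254.4]
 [199.2 189.2]
 [195.2 255.6]
 [218.4 190.4]]
[[167.2 248.8]
 [190.8 184. ]
 [186.8 250. ]
 [210.  185.2]]
```

```bash

python3 -m inch '{"translation":[[0,0.06,-0.2],[0,0.06,-0.4],[0,0.06,-0.55],[0,0.06,-0.56],[0,0.06,-0.56]],"rot":[[-0.005,-0.011,0],[-0.005,-0.011,0],[-0.005,-0.011,0],[-0.005,-0.011,0],[-0.005,-0.011,0]],"jaw":[50,50,50,50,50]}'
python3 -m inch '{"translation":[[0,0,0],[0,0,0],[0,0,0],[0,0,0],[0,0,0],[0,0,0],[0,0,0]],"rot":[[0,0,0],[0,0,0],[0,0,0],[0,0,0],[0,0,0],[0,0,0],[0,0,0]],"jaw":[30,20,10,5,5,5,5]}' 60
```

```text
time: 2.15
ee_pos: [0.5513, -0.3474, 0.0211]
eef_rot: [0.991, 0.13, 0.0, 0.0]
ft_force: [0.7, -0.8, -0.2]
width: 0.0499
time: 2.85
ee_pos: [0.5512, -0.3473, 0.0211]
eef_rot: [0.991, 0.131, 0.0, 0.0]
ft_force: [-1.1, 1.0, 1.9]
width: 0.0115
```

```bash

python3 -m inch '{"translation":[[0,0,0.1],[0,0,0.25],[0,0,0.45],[0,0,0.7],[0,0,0.9],[0,0,1],[0,0,1]],"rot":[[0,0,0],[0,0,0],[0,0,0],[0,0,0],[0,0,0],[0,0,0],[0,0,0]],"jaw":[5,5,5,5,5,5,5]}'
python3 -m inch '{"translation":[[-0.03,0.1,0.2],[-0.06,0.25,0.4],[-0.1,0.4,0.48],[-0.13,0.6,0.48],[-0.15,0.8,0.48],[-0.15,0.9,0.48],[-0.15,0.9,0.48]],"rot":[[0,0,-0.05],[0,0,-0.1],[0,0,-0.16],[0,0,-0.22],[0,0,-0.29],[0,0,-0.367],[0,0,-0.367]],"jaw":[5,5,5,5,5,5,5]}'
python3 -m inch '{"translation":[[-0.05,0.2,0],[-0.1,0.4,0],[-0.15,0.6,0],[-0.2,0.8,0],[-0.23,0.9,0],[-0.23,0.9,0]],"rot":[[0,0,0],[0,0,0],[0,0,0],[0,0,0],[0,0,0],[0,0,0]],"jaw":[5,5,5,5,5,5]}'
python3 - <<'E'
from h import *
q=eyes.camera("scene");t=eyes.camera("top")
cv2.imwrite("pics/s3.png",q);cv2.imwrite("pics/t3.png",t)
a=cv2.resize(q[160:340,220:450],(400,313),interpolation=cv2.INTER_CUBIC)
b=cv2.resize(t[160:300,220:400],(400,311),interpolation=cv2.INTER_CUBIC)
cv2.imwrite("pics/m3.png",np.hstack([a[:311],b]))
s=r.read_state();print(s['ee_pos'],s['eef_rot'],s['ft_force'],s['torque'],s['width'])
E
```

```text
time: 3.55
ee_pos: [0.5521, -0.3478, 0.1233]
eef_rot: [0.991, 0.131, 0.001, 0.001]
ft_force: [-0.3, 0.1, -4.1]
width: 0.0115
time: 4.25
ee_pos: [0.5369, -0.2557, 0.1704]
eef_rot: [0.998, -0.061, 0.0, 0.001]
ft_force: [-0.1, 0.1, -3.7]
width: 0.0116
time: 4.85
ee_pos: [0.5137, -0.1651, 0.1701]
eef_rot: [0.998, -0.059, 0.0, 0.001]
ft_force: [0.6, -0.4, -2.9]
width: 0.0118
[ 0.51387278 -0.16703317  0.17019208] [ 9.98159162e-01 -6.06371690e-02  3.07948982e-04  1.15162750e-03] [ 0.22984103 -0.90500499 -3.5646589 ] [-0.32701968  0.05913043  0.02234026] 0.010978274955264147
```

View pics/m3.png

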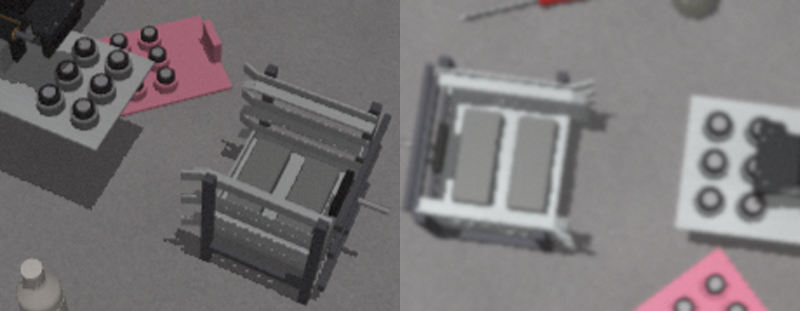

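```bash
python3 - <<'E'
from h import *
np.set_printoptions(precision=4,suppress=True)
s=cv2.imread("pics/s3.png");t=cv2.imread("pics/t3.png")
g=lambda i:cv2.cvtColor(i,cv2.COLOR_BGR2GRAY)
def sub(im,p):
    return cv2.cornerSubPix(g(im),np.array([[p]],np.float32),(4,4),(-1,-1),(3,40,.01))[0,0]
L={}
for k,a,b in(("+x",(275.8,246.3),(351.4,203.7)),("-x",(309.1,196.2),(344.7,261.7))):
    a2,b2=sub(s,a),sub(t,b);L[k]=tri(a2,b2);print(k,a2,b2,L[k])
d=L["-x"][0]-L["+x"][0];print("edge",np.linalg.norm(d),"heading",np.degrees(np.arctan2(-d[0],d[1]))+0, (L["-x"][0]+L["+x"][0])/2)
c=lambda x,y:(210+x/5.4545,175+y/5.4545)
z=.168
E=[onz("top",c(*p),z) for p in((150,128),(480,163),(110,405),(440,440),(150,100),(480,135),(100,440),(435,478))]
for e in E:print(e[:2])
u=np.array([np.sin(np.radians(7)),np.cos(np.radians(7))]);n=np.array([u[1],-u[0]])
print("lateral",[round(float(e[:2]@n),4) for e in E],"posts",np.array([.5486,.2071])@n, "along",[round(float(e[:2]@u),4) for e in E])
lm=((L["-x"][0]+L["+x"][0])/2)[:2];print("tray lead lat",lm@n,lm@u)
# ledge edge scan in top view, several stations: gradient peaks across the ledges
G=g(cv2.imread("pics/top0.png")).astype(float)
for f in(.2,.25,.3):
    o=np.array([.5486,.2071]);st=o+(f-.25)*u
    prof=[];ls=np.arange(-.1,.1,.001)
    P=proj("top",[list(st+l*n)+[z] for l in ls]).astype(np.float32)
    v=cv2.remap(G.astype(np.float32),P[:,0].reshape(1,-1),P[:,1].reshape(1,-1),1)[0]
    print(f,[(int(1000*l),int(x)) for l,x in zip(ls[::3],v[::3])])
E
```

```text
+x [274.5005 246.0233] [350.8068 202.4748] (array([ 0.6126, -0.0125,  0.1535]), np.float64(0.002382431921531321))
-x [305.7364 193.1386] [343.5193 261.8666] (array([0.4644, 0.0025, 0.1599]), np.float64(0.0037232228120056164))
edge 0.14909311634490266 heading 84.22397017284888 [ 0.5385 -0.005   0.1567]
[0.6172 0.2667]
[0.6024 0.1169]
[0.4907 0.2804]
[0.4767 0.1327]
[0.6302 0.2671]
[0.6153 0.1172]
[0.4749 0.2844]
[0.4597 0.1346]
lateral [0.5801, 0.5836, 0.4529, 0.457, 0.5929, 0.5964, 0.4367, 0.4399] posts 0.5192716777712232 along [0.3399, 0.1895, 0.3381, 0.1898, 0.3419, 0.1913, 0.3402, 0.1896]
tray lead lat 0.5350752193890954 0.060642031263500165
0.2 [(-100, 96), (-97, 98), (-94, 99), (-91, 108), (-88, 111), (-84, 108), (-81, 140), (-78, 185), (-75, 203), (-72, 205), (-69, 203), (-66, 177), (-63, 138), (-60, 130), (-57, 139), (-54, 140), (-51, 140), (-48, 141), (-45, 140), (-42, 139), (-39, 140), (-36, 140), (-33, 140), (-30, 139), (-27, 139), (-24, 138), (-21, 139), (-18, 138), (-15, 138), (-12, 138), (-9, 137), (-6, 137), (-3, 138), (0, 137), (2, 136), (5, 136), (8, 137), (11, 136), 
[... 1117 characters left out ...]
 46), (-91, 49), (-88, 66), (-84, 93), (-81, 139), (-78, 189), (-75, 212), (-72, 212), (-69, 209), (-66, 190), (-63, 142), (-60, 102), (-57, 96), (-54, 100), (-51, 101), (-48, 98), (-45, 95), (-42, 95), (-39, 97), (-36, 93), (-33, 83), (-30, 80), (-27, 77), (-24, 75), (-21, 76), (-18, 78), (-15, 76), (-12, 76), (-9, 73), (-6, 73), (-3, 76), (0, 76), (2, 74), (5, 72), (8, 72), (11, 78), (14, 78), (17, 84), (20, 94), (23, 99), (26, 100), (29, 97), (32, 97), (35, 101), (38, 102), (41, 100), (44, 99), (47, 101), (50, 101), (53, 103), (56, 107), (59, 117), (62, 151), (65, 186), (68, 199), (71, 195), (74, 177), (77, 145), (80, 146), (83, 147), (86, 138), (89, 136), (92, 138), (95, 137), (98, 135)]
```

```bash
cat > scan.py <<'E'
from h import *
u=np.array([np.sin(np.radians(7)),np.cos(np.radians(7))]);n=np.array([u[1],-u[0]])
def prof(n_,im,along,lats,z):
    G=cv2.cvtColor(im,cv2.COLOR_BGR2GRAY).astype(np.float32)
    P=proj(n_,[list(along*u+l*n)+[z] for l in lats]).astype(np.float32)
    return cv2.remap(G,P[:,0].reshape(1,-1),P[:,1].reshape(1,-1),1)[0]
def edge(n_,im,along,l0,z,w=.012,sign=0):
    ls=np.arange(l0-w,l0+w,.0005);v=cv2.GaussianBlur(prof(n_,im,along,ls,z).reshape(1,-1),(1,1),0)[0]
    g=np.gradient(v);g=np.abs(g) if sign==0 else np.clip(g*sign,0,None)
    g[g<g.max()*.4]=0;return (g*ls).sum()/g.sum()
def edgea(n_,im,lat,a0,z,w=.012,sign=0):
    A=np.arange(a0-w,a0+w,.0005);P=proj(n_,[list(a*u+lat*n)+[z] for a in A]).astype(np.float32)
    G=cv2.cvtColor(im,cv2.COLOR_BGR2GRAY).astype(np.float32)
    v=cv2.remap(G,P[:,0].reshape(1,-1),P[:,1].reshape(1,-1),1)[0]
    g=np.gradient(v)*(sign or 1);g=np.abs(g) if sign==0 else np.clip(g,0,None)
    g[g<g.max()*.4]=0;return (g*A).sum()/g.sum()
E
python3 - <<'E'
from scan import *
im={"scene":cv2.imread("pics/s3.png"),"top":cv2.imread("pics/t3.png")}
for N in im:
    for da in(.006,.02,.035):
        a,b=[edge(N,im[N],.061-da,c,.153,.016,s) for c,s in((.533-.075,1),(.533+.075,-1))]
        print(N,da,round(a,4),round(b,4),"mid",round((a+b)/2,4),"w",round(b-a,4))
    print("lead edge along",[round(edgea(N,im[N],l,.061,.153,.015,-1),4) for l in(.48,.50,.52,.54,.56,.58,.6)])
# top ledges' inner edges at z .168, both views
for N in im:
    for a in(.225,.25,.27,.29):
        print(N,a,[round(edge(N,im[N],a,c,.168,.008,s),4) for c,s in((.5183-.064,-1),(.5183+.064,1))])
E
```

```text
scene 0.006 0.4573 0.6081 mid 0.5327 w 0.1508
scene 0.02 0.4495 0.6085 mid 0.529 w 0.1589
scene 0.035 0.4618 0.6081 mid 0.535 w 0.1463
lead edge along [np.float64(0.0694), np.float64(0.0633), np.float64(0.0627), np.float64(0.0664), np.float64(0.0629), np.float64(0.0632), np.float64(0.063)]
top 0.006 0.4603 0.6107 mid 0.5355 w 0.1504
top 0.02 0.4596 0.6106 mid 0.5351 w 0.151
top 0.035 0.4599 0.609 mid 0.5344 w 0.1491
lead edge along [np.float64(0.061), np.float64(0.0608), np.float64(0.0611), np.float64(0.0608), np.float64(0.061), np.float64(0.0611), np.float64(0.061)]
scene 0.225 [np.float64(0.4551), np.float64(0.5802)]
scene 0.25 [np.float64(0.4551), np.float64(0.5826)]
scene 0.27 [np.float64(0.4551), np.float64(0.5831)]
scene 0.29 [np.float64(0.4551), np.float64(0.5832)]
top 0.225 [np.float64(0.4535), np.float64(0.5817)]
top 0.25 [np.float64(0.4587), np.float64(0.5815)]
top 0.27 [np.float64(0.4538), np.float64(0.5817)]
top 0.29 [np.float64(0.4533), np.float64(0.5816)]
```

```bash

python3 -m inch '{"translation":[[-0.02,0.15,-0.05],[-0.03,0.35,-0.15],[-0.05,0.55,-0.22],[-0.06,0.75,-0.29],[-0.06,0.9,-0.29],[-0.06,0.9,-0.29],[-0.06,0.9,-0.29]],"rot":[[0,0,0],[0,0,0],[0,0,0],[0,0,0],[0,0,0],[0,0,0],[0,0,0]],"jaw":[5,5,5,5,5,5,5]}'
python3 - <<'E'
from scan import *
im={N:eyes.camera(N) for N in("scene","top")}
for N in im: cv2.imwrite(f"pics/{N}4.png",im[N])
s=r.read_state();p=s['ee_pos'][:2];print(s['ee_pos'],s['eef_rot'],"tab lat/along",p@n,p@u)
L=p@n+.0047;A=p@u+.164;z=s['ee_pos'][2]-.017
for N in im:
    for da in(.006,.02,.035,.1):
        a,b=[edge(N,im[N],A-da,c,z,.012,s_) for c,s_ in((L-.075,1),(L+.075,-1))]
        print(N,da,round(a,4),round(b,4),"mid",round((a+b)/2,4),"w",round(b-a,4))
    print("lead",[round(edgea(N,im[N],l,A,z,.012,-1),4) for l in(.48,.50,.52,.54,.56)])
for zz in(.163,.168):
  for N in im:
    for a in(.225,.27,.29):
        x,y=[edge(N,im[N],a,c,zz,.010,s_) for c,s_ in((.5183-.064,-1),(.5183+.064,1))];print(zz,N,a,round(x,4),round(y,4),round((x+y)/2,4))
a=cv2.resize(im["scene"][170:340,270:450],(400,378),interpolation=cv2.INTER_CUBIC)
b=cv2.resize(im["top"][170:290,210:350],(400,343),interpolation=cv2.INTER_CUBIC)
cv2.imwrite("pics/m4.png",np.hstack([a[:343],b]))
E
```

```text
time: 5.65
ee_pos: [0.5082, -0.0775, 0.1415]
eef_rot: [0.998, -0.061, 0.001, 0.001]
ft_force: [-0.2, -1.1, -3.2]
width: 0.0112
[ 0.50810795 -0.07825094  0.14148792] [ 9.98112234e-01 -6.13975855e-02  5.88476607e-04  1.39936106e-03] tab lat/along 0.5138569833680195 -0.01574488532742839
scene 0.006 0.4428 0.593 mid 0.5179 w 0.1502
scene 0.02 0.442 0.5931 mid 0.5176 w 0.151
scene 0.035 0.4523 0.593 mid 0.5227 w 0.1407
scene 0.1 0.4391 0.5923 mid 0.5157 w 0.1532
lead [np.float64(0.148), np.float64(0.148), np.float64(0.148), np.float64(0.1487), np.float64(0.149)]
top 0.006 0.444 0.5943 mid 0.5192 w 0.1503
top 0.02 0.4442 0.5945 mid 0.5194 w 0.1503
top 0.035 0.4437 0.5943 mid 0.519 w 0.1506
top 0.1 0.4436 0.5946 mid 0.5191 w 0.151
lead [np.float64(0.148), np.float64(0.1479), np.float64(0.1485), np.float64(0.1483), np.float64(0.1485)]
0.163 scene 0.225 0.4543 0.5766 0.5155
0.163 scene 0.27 0.4547 0.5794 0.517
0.163 scene 0.29 0.4541 0.5799 0.517
0.163 top 0.225 0.4536 0.5829 0.5182
0.163 top 0.27 0.4546 0.5827 0.5187
0.163 top 0.29 0.4539 0.5826 0.5183
0.168 scene 0.225 0.4551 0.5814 0.5183
0.168 scene 0.27 0.4552 0.5831 0.5192
0.168 scene 0.29 0.4553 0.5831 0.5192
0.168 top 0.225 0.4529 0.5819 0.5174
0.168 top 0.27 0.454 0.5817 0.5178
0.168 top 0.29 0.4537 0.5816 0.5177
```

View pics/m4.png

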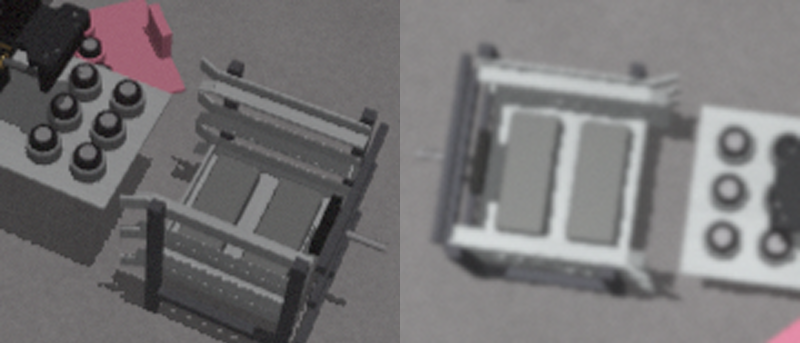

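```bash

python3 -m inch '{"translation":[[0,0.1,0],[0.01,0.2,0],[0.02,0.3,0],[0.03,0.4,0],[0.03,0.4,0]],"rot":[[0,0,0],[0,0,0],[0,0,0],[0,0,0],[0,0,0]],"jaw":[5,5,5,5,5]}'
python3 -m inch '{"translation":[[0.01,0.08,0],[0.02,0.16,0],[0.03,0.24,0],[0.04,0.32,0],[0.05,0.4,0],[0.055,0.46,0],[0.055,0.46,0]],"rot":[[0,0,0],[0,0,0],[0,0,0],[0,0,0],[0,0,0],[0,0,0],[0,0,0]],"jaw":[5,5,5,5,5,5,5]}'
python3 -c "
from scan import *
s=r.read_state();p=s['ee_pos'][:2];print(s['ee_pos'],p@n+.005,p@u+.164,s['ft_force'],s['torque'])"
```

```text
time: 6.25
ee_pos: [0.5113, -0.0359, 0.1416]
eef_rot: [0.998, -0.06, 0.001, 0.001]
ft_force: [-0.3, -0.6, -3.5]
width: 0.0113
time: 6.95
ee_pos: [0.5168, 0.0112, 0.1415]
eef_rot: [0.998, -0.059, 0.001, 0.001]
ft_force: [-0.3, 0.0, -4.2]
width: 0.0115
[0.51680741 0.0112273  0.14153393] 0.5165869379004349 0.2381265927389894 [-0.2857958   0.03100723 -4.1850972 ] [-0.24731737  0.04545448  0.0109245 ]
```

```bash

python3 -m inch '{"translation":[[0,0,-0.01],[0,0,-0.02],[0.005,0,-0.03],[0.005,0,-0.04],[0.005,0,-0.04]],"rot":[[0,0,0],[0,0,0],[0,0,0],[0,0,0],[0,0,0]],"jaw":[5,5,5,5,5]}'
python3 -c "
from bench import r
s=r.read_state();print(s['ft_force'],s['torque'])"
python3 -m inch '{"translation":[[0,0,-0.01],[0,0,-0.02],[0,0,-0.02]],"rot":[[0,0,0],[0,0,0],[0,0,0]],"jaw":[5,5,5]}'
python3 -c "
from bench import r
s=r.read_state();print(s['ft_force'],s['torque'])"
```

```text
time: 7.45
ee_pos: [0.5172, 0.011, 0.1374]
eef_rot: [0.998, -0.059, 0.0, 0.001]
ft_force: [-0.5, -0.1, -4.2]
width: 0.0114
[-0.48091127 -0.12603554 -4.15581533] [-0.2707856   0.13893614 -0.02856983]
time: 7.75
ee_pos: [0.5172, 0.0109, 0.1353]
eef_rot: [0.998, -0.059, 0.001, 0.001]
ft_force: [-1.0, 0.1, -2.9]
width: 0.0116
[-0.97885203  0.10702859 -2.89296541] [-2.42859570e-01  6.77902202e-02  2.11639592e-04]
```

```bash

for i in 1; do python3 -m inch '{"translation":[[0,0,-0.01],[0,0,-0.01],[0,0,-0.01]],"rot":[[0,0,0],[0,0,0],[0,0,0]],"jaw":[5,5,5]}'; python3 -c "
from bench import r
s=r.read_state();print(s['ft_force'],s['torque'])"; done
python3 -m inch '{"translation":[[0,0,-0.01],[0,0,-0.01],[0,0,-0.01]],"rot":[[0,0,0],[0,0,0],[0,0,0]],"jaw":[5,5,5]}';  python3 -c "
from bench import r
s=r.read_state();print(s['ft_force'],s['torque'])"
```

```text
time: 8.05
ee_pos: [0.5173, 0.0109, 0.1344]
eef_rot: [0.998, -0.059, 0.001, 0.001]
ft_force: [0.4, -0.6, -0.4]
width: 0.0119
[ 0.43612852 -0.61907193 -0.39901922] [-0.06139303  0.18008427  0.03284044]
time: 8.35
ee_pos: [0.5174, 0.0108, 0.1337]
eef_rot: [0.998, -0.06, 0.001, 0.001]
ft_force: [-1.8, -2.0, 2.2]
width: 0.0118
[-1.80287822 -2.00991786  2.19711938] [0.07637245 0.43514944 0.06474081]
```

```bash

python3 -m inch '{"translation":[[0,0,0.008],[0.01,0.08,0.008],[0.02,0.16,0.008],[0.03,0.24,0.008],[0.035,0.3,0.008],[0.035,0.3,0.008]],"rot":[[0,0,0],[0,0,0],[0,0,0],[0,0,0],[0,0,0],[0,0,0]],"jaw":[5,5,5,5,5,5]}'
python3 -c "
from scan import *
s=r.read_state();p=s['ee_pos'][:2];print(s['ee_pos'],p@n+.0053,p@u+.164,s['ft_force'],s['torque'])"
python3 -m inch '{"translation":[[0.01,0.08,0],[0.02,0.16,0],[0.03,0.24,0],[0.035,0.3,0],[0.035,0.3,0]],"rot":[[0,0,0],[0,0,0],[0,0,0],[0,0,0],[0,0,0]],"jaw":[5,5,5,5,5]}'
python3 -c "
from scan import *
s=r.read_state();p=s['ee_pos'][:2];print(s['ee_pos'],p@n+.0053,p@u+.164,s['ft_force'],s['torque'])"
```

```text
time: 8.95
ee_pos: [0.5209, 0.0426, 0.1344]
eef_rot: [0.998, -0.059, 0.001, 0.0]
ft_force: [-0.0, 2.0, -1.6]
width: 0.0115
[0.52089866 0.04263303 0.13442087] 0.5171202967692313 0.26979682579589936 [-0.02796139  1.95992544 -1.64764446] [ 0.31158233  0.06352775 -0.02891716]
time: 9.45
ee_pos: [0.5244, 0.0742, 0.1344]
eef_rot: [0.998, -0.058, 0.001, -0.0]
ft_force: [-0.1, 2.2, -1.7]
width: 0.0117
[0.52441151 0.07422682 0.13443411] 0.5167566492835711 0.301583235527507 [-0.13925971  2.17185674 -1.72502467] [ 0.27184942  0.0749143  -0.01844848]
```

```bash
cat > st.py <<'E'
from scan import *
s=r.read_state();p=s['ee_pos'][:2];f=s['ft_force'];print("lead %.4f lat %.4f z %.4f Fu %.2f"%(p@u+.164,p@n+.0053,s['ee_pos'][2],f[:2]@u),f.round(2),s['torque'].round(2))
E
M='{"translation":[[0.002,0.02,0],[0.005,0.04,0],[0.005,0.04,0]],"rot":[[0,0,0],[0,0,0],[0,0,0]],"jaw":[5,5,5]}'; unset M
python3 -m inch '{"translation":[[0.003,0.02,0],[0.005,0.04,0],[0.005,0.04,0]],"rot":[[0,0,0],[0,0,0],[0,0,0]],"jaw":[5,5,5]}' >/dev/null; python3 st.py
python3 -m inch '{"translation":[[0.003,0.02,0],[0.005,0.04,0],[0.005,0.04,0]],"rot":[[0,0,0],[0,0,0],[0,0,0]],"jaw":[5,5,5]}' >/dev/null; python3 st.py
python3 -m inch '{"translation":[[0.003,0.015,0],[0.004,0.03,0],[0.004,0.03,0]],"rot":[[0,0,0],[0,0,0],[0,0,0]],"jaw":[5,5,5]}' >/dev/null; python3 st.py
```

```text
lead 0.3058 lat 0.5167 z 0.1344 Fu 0.97 [ 0.31  0.94 -2.5 ] [ 0.09  0.07 -0.02]
lead 0.3102 lat 0.5167 z 0.1345 Fu -0.12 [ 0.11 -0.14 -2.89] [-0.04  0.1  -0.05]
lead 0.3136 lat 0.5167 z 0.1344 Fu -1.16 [ 0.52 -1.23 -2.35] [-0.02  0.07 -0.05]
```

```bash

python3 -m inch '{"translation":[[0.002,0.01,0],[0.003,0.025,0],[0.003,0.025,0]],"rot":[[0,0,0],[0,0,0],[0,0,0]],"jaw":[5,5,5]}' >/dev/null; python3 st.py
python3 -m inch '{"translation":[[0.002,0.01,0],[0.003,0.025,0],[0.003,0.025,0]],"rot":[[0,0,0],[0,0,0],[0,0,0]],"jaw":[5,5,5]}' >/dev/null; python3 st.py
```

```text
lead 0.3164 lat 0.5167 z 0.1345 Fu -0.56 [ 1.25 -0.72 -2.97] [-0.12  0.04 -0.04]
lead 0.3192 lat 0.5167 z 0.1344 Fu -0.38 [ 0.65 -0.46 -2.08] [-0.11  0.04 -0.11]
```

```bash

python3 -m inch '{"translation":[[0.002,0.01,0],[0.003,0.025,0],[0.003,0.025,0]],"rot":[[0,0,0],[0,0,0],[0,0,0]],"jaw":[5,5,5]}' >/dev/null; python3 st.py
```

```text
lead 0.3220 lat 0.5167 z 0.1345 Fu -0.28 [-0.08 -0.27 -2.94] [-0.13 -0.01 -0.12]
```

```bash

python3 -m inch '{"translation":[[0.002,0.01,0],[0.003,0.025,0],[0.003,0.025,0]],"rot":[[0,0,0],[0,0,0],[0,0,0]],"jaw":[5,5,5]}' >/dev/null; python3 st.py
python3 -m inch '{"translation":[[0.002,0.01,0],[0.002,0.02,0],[0.002,0.02,0]],"rot":[[0,0,0],[0,0,0],[0,0,0]],"jaw":[5,5,5]}' >/dev/null; python3 st.py
```

```text
lead 0.3248 lat 0.5167 z 0.1345 Fu -0.26 [ 0.39 -0.31 -1.71] [-0.15 -0.02 -0.05]
lead 0.3270 lat 0.5166 z 0.1345 Fu -0.66 [ 0.72 -0.76 -3.36] [-0.31 -0.03 -0.02]
```

```bash

python3 -m inch '{"translation":[[0.002,0.01,0],[0.002,0.02,0],[0.002,0.02,0]],"rot":[[0,0,0],[0,0,0],[0,0,0]],"jaw":[5,5,5]}' >/dev/null; python3 st.py
```

```text
lead 0.3292 lat 0.5166 z 0.1345 Fu -0.08 [ 0.6  -0.15 -2.35] [-0.4  -0.06 -0.1 ]
```

```bash

python3 -m inch '{"translation":[[0.002,0.01,0],[0.002,0.02,0],[0.002,0.02,0]],"rot":[[0,0,0],[0,0,0],[0,0,0]],"jaw":[5,5,5]}' >/dev/null; python3 st.py
python3 -m inch '{"translation":[[0.002,0.01,0],[0.002,0.02,0],[0.002,0.02,0]],"rot":[[0,0,0],[0,0,0],[0,0,0]],"jaw":[5,5,5]}' >/dev/null; python3 st.py
```

```text
lead 0.3314 lat 0.5165 z 0.1345 Fu -0.94 [ 1.31 -1.11 -3.12] [-0.39 -0.13 -0.07]
lead 0.3329 lat 0.5164 z 0.1345 Fu -3.57 [-0.16 -3.58 -1.8 ] [-1.01  0.04 -0.11]
```

```bash

python3 -m inch '{"translation":[[0.002,0.01,0],[0.002,0.02,0],[0.002,0.02,0]],"rot":[[0,0,0],[0,0,0],[0,0,0]],"jaw":[5,5,5]}' >/dev/null; python3 st.py
```

```text
lead 0.3340 lat 0.5163 z 0.1343 Fu -6.73 [-0.97 -6.66 -0.97] [-1.35  0.31 -0.1 ]
```

```bash

python3 -m inch '{"translation":[[0.002,0.015,0],[0.002,0.02,0],[0.002,0.02,0],[0.002,0.02,0],[0.002,0.02,0]],"rot":[[0,0,0],[0,0,0],[0,0,0],[0,0,0],[0,0,0]],"jaw":[5,5,5,5,5]}' >/dev/null; python3 st.py
```

```text
lead 0.3343 lat 0.5164 z 0.1343 Fu -8.86 [-0.   -8.92  0.1 ] [-1.69  0.34 -0.06]
```

```bash

python3 -m inch '{"translation":[[0,-0.005,0],[-0.001,-0.01,0],[-0.001,-0.01,0]],"rot":[[0,0,0],[0,0,0],[0,0,0]],"jaw":[5,5,5]}' >/dev/null; python3 st.py
python3 -m inch '{"translation":[[0,0,-0.005],[0,0,-0.005],[0,0,-0.005]],"rot":[[0,0,0],[0,0,0],[0,0,0]],"jaw":[5,5,5]}' >/dev/null; python3 st.py
python3 - <<'E'
from h import *
q=eyes.camera("scene");t=eyes.camera("top")
a=cv2.resize(q[150:330,270:450],(400,400),interpolation=cv2.INTER_CUBIC)
b=cv2.resize(t[160:300,200:340],(400,400),interpolation=cv2.INTER_CUBIC)
cv2.imwrite("pics/m5.png",np.hstack([a,b]))
E
```

```text
lead 0.3332 lat 0.5164 z 0.1343 Fu -4.67 [-1.83 -4.48 -0.28] [-0.83  0.3  -0.07]
lead 0.3332 lat 0.5163 z 0.1342 Fu -5.27 [-2.02 -5.06  3.48] [-0.9   0.62 -0.07]
```

View pics/m5.png

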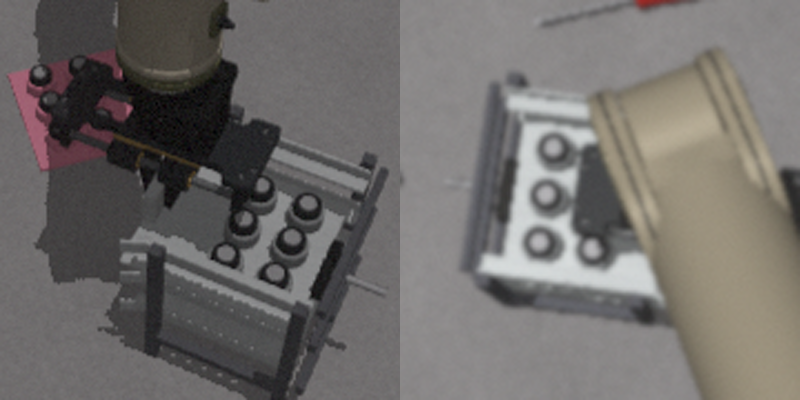

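```bash

python3 -m inch '{"translation":[[0,-0.01,0],[-0.001,-0.01,0]],"rot":[[0,0,0],[0,0,0]],"jaw":[5,5]}' >/dev/null; python3 st.py
python3 -m inch '{"translation":[[0,0,0],[0,0,0],[0,0,0],[0,0,0],[0,0,0],[0,0,0]],"rot":[[0,0,0],[0,0,0],[0,0,0],[0,0,0],[0,0,0],[0,0,0]],"jaw":[15,20,30,40,40,40]}'; python3 st.py
python3 -m inch '{"translation":[[0,0,0.1],[0,0,0.25],[0,0,0.5],[0,0,0.8],[0,0,1],[0,0,1]],"rot":[[0,0,0],[0,0,0],[0,0,0],[0,0,0],[0,0,0],[0,0,0]],"jaw":[40,40,40,40,40,40]}'
python3 -m inch '{"translation":[[0,-0.3,0],[0,-0.6,0],[0,-1,0],[0,-1,0]],"rot":[[0,0,0],[0,0,0],[0,0,0],[0,0,0]],"jaw":[40,40,40,40]}'
python3 -m inch '{"translation":[[0,-0.3,0],[0,-0.6,0],[0,-1,0],[0,-1,0]],"rot":[[0,0,0],[0,0,0],[0,0,0],[0,0,0]],"jaw":[40,40,40,40]}'
python3 - <<'E'
from scan import *
im={N:eyes.camera(N) for N in("scene","top")}
a=cv2.resize(im["scene"][150:330,270:450],(400,400),interpolation=cv2.INTER_CUBIC)
b=cv2.resize(im["top"][160:300,200:340],(400,400),interpolation=cv2.INTER_CUBIC)
cv2.imwrite("pics/m6.png",np.hstack([a,b]))
print("trail edge",[round(edgea("top",im["top"],l,.163,.117,.012),4) for l in(.47,.48,.555,.565)],"exp .162")
print(r.read_state()['time'])
E
```

```text
lead 0.3326 lat 0.5164 z 0.1343 Fu -2.20 [-0.14 -2.2  -0.01] [-0.35  0.06 -0.08]
time: 15.05
ee_pos: [0.5279, 0.1052, 0.1344]
eef_rot: [0.998, -0.058, 0.0, 0.001]
ft_force: [-0.4, 0.2, 0.3]
width: 0.0385
lead 0.3327 lat 0.5164 z 0.1344 Fu 0.13 [-0.37  0.18  0.27] [0.04 0.01 0.03]
time: 15.65
ee_pos: [0.5295, 0.1058, 0.2389]
eef_rot: [0.998, -0.058, 0.004, 0.0]
ft_force: [-0.9, -0.6, 0.3]
width: 0.0398
time: 16.05
ee_pos: [0.5294, -0.0004, 0.2392]
eef_rot: [0.998, -0.062, 0.004, 0.001]
ft_force: [1.3, 0.0, -0.8]
width: 0.0399
time: 16.45
ee_pos: [0.5287, -0.1063, 0.2392]
eef_rot: [0.998, -0.066, 0.003, 0.002]
ft_force: [-0.9, 0.6, 0.2]
width: 0.0399
trail edge [np.float64(0.1613), np.float64(0.1608), np.float64(0.1611), np.float64(0.1614)] exp .162
16.55
```

View pics/m6.png

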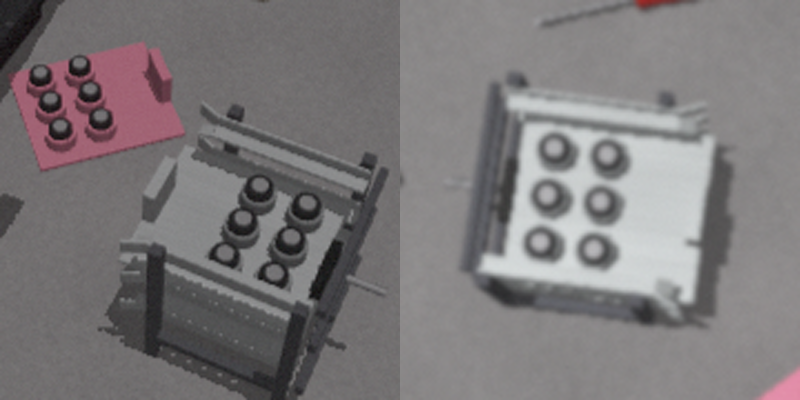

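```bash
python3 -c "
from bench import r
print(r.close_job())"
```

```text
the job is handed in; nothing more can be done
None
```

The tray is on the middle rails, heads up and against the rubber stop. I released it and handed the job in at about 16.6 s; no verdict was reported.

**What I did**
- I took the silver tray, not the two pink look-alikes, by its tab with a 60 N grip. I carried it to the rack at a heading of about 83° and lined it up sideways to about 1 mm using the top camera.
- I slid it in about 7 mm above the ledges, then lowered it until it touched. The ledge height came out at about 0.113 m, both by touch and from the pictures.
- I then moved forward in steps of 2 to 4 mm and met the stop about 135 mm inside the mouth, within the given range of 120 to 145 mm.
- I pressed it to about 9 N at the wrist, eased back to about 2 N, released, and moved away upward and then back.

**Last checks**
- **Seating:** the trailing edge is square to the rack within about 0.5 mm. The leading edge is within about 1 mm of where I first felt the stop.
- **Robot:** it was clear of everything, with no contact force in the last reading beyond sensor noise. The last picture shows the tray between the rails. The low tray under it was hidden by then, and I did not measure the bench items again.
- **Not measured:** I did not measure the final tilt or the gap to the stop face. I inferred them from touch and the pictures. In the top view a gap of several millimetres seems to show at the stop. I put that down to viewing angle, because the force readings showed contact right up to release.
- **Disagreement:** the two cameras differed by 2 to 4 mm in places. I used the top camera for sideways position and touch for height.

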